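Refit the grit cartridge in the sink's sediment trap and start its captive screw-knob

ROBOT

A 7-joint arm with a two-finger parallel gripper is mounted at the origin on the work surface. World frame = base frame: x ahead of the robot, y to its left, z up, the work surface at z = 0. Lengths are in m, angles in rad, forces in N, time in s.
With the tool pointing down it reaches from about 0.4 to 0.875 m from the base axis. Payload 19.3 kg.
Tool frame: the origin (TCP) lies at the very end of the fingers, on their centre line; the grasp point (between the pads) lies 19 mm behind it; z points along the fingers, y is the line along which they close (so a half turn about z gives the same grasp; the last joint's range is limited). The gripper opens to 85 mm and grips with 20 to 120 N. Pads are 22 mm wide; open, the fingers measure 114 mm over their backs; the gripper's body (76 mm by 85 mm) begins 54 mm behind the grasp point. The pads swing forward as they close: fully open they stand 13 mm farther back than shut.
Start: joints at [1.069, 0.521, -0.036, 1.599, 0.021, 1.021, -0.113], TCP at [0.262, -0.568, 0.231] pointing down, gripper open.
Joint ranges: [-2.91, 2.91], [-0.3, 2.13], [-1.5, 1.42], [0.17, 2.43], [-1.26, 4.41], [0.16, 1.93], [-2.52, 2.52]. Speed limits (rad/s): [1.89, 1.89, 2.39, 2.39, 3.01, 3.01, 3.01].

INTERFACE

Orientations are given as [roll, pitch, yaw] about the fixed x, y, z axes, in that order (R = Rz(yaw) Ry(pitch) Rx(roll)).
In Python, from workcell import observe, grab_frame, job_done gives the robot as it stands.
- The arm moves only by the tool move_arm, never from a script. Its argument "plan" is a list that holds one entry, the list of rows, each a list of 7 numbers: the shift along the tool's x, y, z each as a share of 0.02 m, from -1 to 1, then the turn, a rotation vector about the tool's x, y, z each as a share of 6 degrees, from -1 to 1, then the opening, from -1 (shut) to 1 (fully open). A call has exactly 10 rows; each row shifts and turns the commanded pose from where the row before left it, along the tool's axes as they then stand; what a row does not reach is not made up. A row lasts 1/10 s, in which the tool goes at most 50 mm and 8.59 degrees, less where a joint would pass 70% of its speed; a pose out of reach is approached as far as the arm can. A call with a number of a shift or a turn outside -1 to 1 is refused whole. A call with a gripper value outside its range is refused whole. The fingers move at their own pace and stop on an object; "grip_force" is the grip in N (left out, the last holds). Time passes only in rows, so rows that do not move let the fingers close, or fill a call up. It gives the time, the measured TCP pose, the force, the opening and the grip force at its end, in the units of the state.
- observe(): the state, without advancing time (a new reading comes with each control period).
- grab_frame(name): name is "side" or "top"; returns a dict with "color" (420x560x3 uint8, red, green, blue), "intrinsics" (3x3 intrinsics, pixels), "k1" (the pictures are not rectified: a ray, as slopes to the right and down, at radius r is drawn at 1 + k1 r^2 times it, then the intrinsics apply), "position" and "orientation" of the camera in the world. Camera axes: x right, y down, z forward; pixel columns grow to the right and rows downward; lengths in m; the calibration is good to about 2 mm. A picture is of the moment at which its call begins. There is no depth.
- job_done(): hands the job in; it is judged then, once.
The state is a dict: "clock": time; "qpos": joint angles; "qd": joint speeds; "joint_efforts": joint torques, N m; "position": TCP position; "tool_rot": TCP orientation; "force": force on the tool from outside, world axes, zero at the start; "moment": the same for the moment, N m; "grip_width": finger opening in m; "finger_force": force on a finger pad.
Only numpy, scipy, OpenCV 4.12 (cv2) and the standard library are available. Lean on these libraries where they do the work, as an engineer would, in place of code of your own. Each camera call takes 0.05 s, during which the arm holds its last target. There are 200 camera calls.

TASK

Lift the slotted steel grit cartridge out of the open caddy and stand it down on the cupboard base, let go, and take it again across its other pair of faces: the caddy walls leave room only at its broad faces, the trap only at its narrow ones. Lower it fully home in the slot of the sediment trap, then push the trap's captive screw-knob in against its spring and turn it clockwise about a quarter turn until its arm lies over the cartridge and the thread holds it down. Keep the cartridge upright all the time, leave everything else where it stands.

Things in the scene. Friction and masses are not known exactly. Their poses are not given: they have to be found in the camera images.
- cartridge: loose upright steel block, 64 (x) x 38 (y) x 100 high mm, about 0.3 kg, with dark slots low on its two broad faces (the +-y faces); origin at the centre of its underside, z up along it. A half turn about z makes no difference. Stands in one of the caddy's two bays, x along the caddy's x, its underside 12 mm above the base
- caddy: fixed white plastic caddy, outside 84 (x) x 220 (y) x 118 high mm, 4 mm walls, 12 mm floor; two open bays along y, each 76 x 104 mm inside, centres at y = +-54 mm, one with the cartridge, one with the flask; walls 6 mm higher than the cartridge's top. Its flip-top lid hangs folded back outside the +x side (to x = 75 mm, no higher than the walls). Origin at the centre of the underside
- trap: fixed grey block 116 (x) x 196 (y -86 to 110) x 80 high mm. Slot 68 (x) x 42 (y) mm, 65 deep, 3 mm chamfer. At +y a knob tower, x +-30, y 27 to 103, top at z 117; at -y a capped round stub, radius 25, centre y = -52.5, top at z 122. The seated cartridge stands 35 mm out of the block. Origin on the base under the slot centre, z up
- slot_floor (a point): centre of the slot's floor, 15 mm above the base, axes as the trap's; the cartridge's x lies along this x (either way round)
- knob_grip (a point): point on the knob's axis (trap y = 70 mm), 28 mm above the underside of its disc; moves with the knob, x along its arm. Aluminium: disc radius 27, 10 thick; bar grip on it 60 (x) x 16 (y) x 29 high mm (point 18 above the disc's top, 11 below the bar's); arm 18 wide, 10 thick, to 77 mm from the axis. Sprung up, the disc's underside is 127 mm above the base
- knob_press (a joint): how far the knob is pushed down, m: 0 sprung up, 0.010 at the stop (3 N to start, 8 N at the stop). Unless pushed in 5 mm or more it cannot turn past about 0.4 rad; once turned beyond that the thread holds it down and draws it to about 8 mm
- knob_turn (a joint): knob's turn, rad, clockwise from above: 0 when the arm points along the trap's +x, 1.57 when it lies over the slot (stop at 1.62); starts between 0 and 0.3
- flask: bystander: loose white plastic flask 52 x 36 x 62 mm with a grey cap to 82 mm, in the other bay; origin under its centre
- scourer: bystander: loose round steel pot scourer, radius 46, 42 mm high; origin under its centre
- funnel: bystander: loose aluminium funnel mouth down, radius 52 at the foot, 115 mm high; origin under its centre
- jar: bystander: loose glass jar, radius 34, 90 mm high; origin under its centre
- bottle: bystander: loose green glass bottle, radius 35, 210 mm high; origin under its centre
- brush: bystander: loose brush lying along its x, 150 mm long, about 40 mm high; origin under its centre
Not all that is in view belongs to the job. Of the things shaped like the trap, the grey one is meant.

How it is judged:
On the way, in this order (a step that is already met when the one before it is completed fails the run):
1. the cartridge stands upright on the cupboard base, outside caddy and trap, let go (height (world z) of cartridge below 0.004 m and angle between cartridge's own z axis and vertical below 0.06 rad and contact force between cartridge and the fingers below 0.3 N and linear speed of cartridge below 0.03 m/s), for 0.1 s.
2. the cartridge is fully home in the trap's slot, let go, the knob not yet turned in (horizontal distance between cartridge and slot_floor below 0.004 m and z of cartridge in the frame of slot_floor below 0.004 m and angle between cartridge's own z axis and vertical below 0.06 rad and contact force between cartridge and the fingers below 0.3 N and linear speed of cartridge below 0.03 m/s and value of joint knob_turn below 0.6 rad), for 0.2 s.
At the end, for the whole second after the job is handed in: The cartridge stands released and at rest in the slot (underside within 4 mm of the slot's floor, within 4 mm of its centre, tilt under 0.06 rad) and the knob is turned in to more than 1.25 rad, its thread holding it more than 6 mm down (horizontal distance between cartridge and slot_floor below 0.004 m and z of cartridge in the frame of slot_floor below 0.004 m and angle between cartridge's own z axis and vertical below 0.06 rad and contact force between cartridge and the fingers below 0.3 N and linear speed of cartridge below 0.03 m/s and value of joint knob_turn above 1.25 rad and value of joint knob_press above 0.006 m); the robot touches nothing.
It fails at once if a bystander is moved more than 30 mm (distance of any of flask, scourer, funnel, jar, bottle, brush from where it was at the start of the episode above 0.03 m).
It fails at once if the cartridge is tipped more than 0.5 rad (angle between cartridge's own z axis and vertical above 0.5 rad).
It also fails if it takes over 72 s, if anything falls off the work surface, if the arm or the gripper's body presses on something with over 40 N, if the wrist force passes 120 N, or if a joint passes its speed limit or range.

## Working session

There is one attempt and no reset: what is moved stays moved. The work goes in short steps, Python scripts to look and compute and a tool call to move; the robot and the scene stay as the last step left them, time stands still between calls to the robot, and variables do not carry over. Pictures are saved under pics/ and viewed, at most 10 in all, crops included, and the job is handed in when it is done.

Besides the shell and the picture viewer there is one more tool, called after "Request:" as name(argument=value, ...), one argument or row to a line, values as JSON. move_arm: Moves the arm, as the interface text tells. Shift numbers are shares of 0.02 m and turn numbers shares of 6 degrees, none past 1 either way. Its arguments: {"type":"object","properties":{"plan":{"type":"array"},"grip_force":{"type":"number"}},"required":["plan"]}

```bash
mkdir -p pics; cat > h.py <<'E'
import numpy as np, cv2
from scipy.spatial.transform import Rotation as R
from workcell import observe, grab_frame, job_done
def rot(o):
    o=np.array(o,float)
    if o.shape==(3,3): return o
    if o.shape==(4,): return R.from_quat(o).as_matrix()
    return R.from_euler('xyz',o).as_matrix()
def dist(f): return np.array([f['k1'],0,0,0,0.])
def ray(f,uv):
    # k1 model r^2 only -> cv2 distortion
    p=cv2.undistortPoints(np.array(uv,float).reshape(-1,1,2),np.array(f['intrinsics'],float),dist(f)).reshape(-1,2)
    d=np.c_[p,np.ones(len(p))]@rot(f['orientation']).T
    return np.array(f['position'],float),d
def onplane(f,uv,z):
    o,d=ray(f,uv); return o+d*((z-o[2])/d[:,2])[:,None]
def proj(f,P):
    M=rot(f['orientation']).T; t=-M@np.array(f['position'],float)
    return cv2.projectPoints(np.array(P,float).reshape(-1,1,3),cv2.Rodrigues(M)[0],t,np.array(f['intrinsics'],float),dist(f))[0].reshape(-1,2)
E
python3 - <<'E'
from h import *
import pickle
for n in('top','side'):
    f=grab_frame(n); pickle.dump(f,open(n+'0.pkl','wb'))
    cv2.imwrite(f'pics/{n}0.png',cv2.resize(f['color'][:,:,::-1],(800,600),interpolation=cv2.INTER_CUBIC))
    print(n,f['position'],f['orientation'],f['k1'],f['intrinsics'])
print(observe())
E
```

```text
top [ 0.41185224 -0.00904548  1.35153741] [-3.05842655e+00 -8.09722567e-04 -1.54978271e+00] -0.07245059007804075 [[497.85432327   0.         273.74126449]
 [  0.         497.85432327 205.42872433]
 [  0.           0.           1.        ]]
side [0.16084283 0.83776175 0.84719469] [-2.25736643 -0.01778553 -2.70052793] -0.03752897990170704 [[416.06963341   0.         276.47298848]
 [  0.         416.06963341 202.961214  ]
 [  0.           0.           1.        ]]
{'clock': 0.1, 'qpos': array([ 1.06878273,  0.52197569, -0.03635797,  1.59994307,  0.02119168,
        1.02107857, -0.11281979]), 'qd': array([ 0.00066358, -0.00117807, -0.00138721, -0.00070166,  0.00208865,
        0.00063819,  0.00047441]), 'joint_efforts': array([ 3.27335059e-03, -9.28499365e+01,  1.98429957e+00, -3.70535195e+01,
        1.82279048e-02,  5.32825885e-03, -1.24508997e-04]), 'position': array([ 0.26143855, -0.56736687,  0.23077251]), 'tool_rot': array([-3.14057347e+00,  4.80910810e-05,  4.31804841e-01]), 'force': array([ 0.31420416, -0.42115888, -0.28330213]), 'moment': array([-0.00917623, -0.02287819,  0.00880271]), 'finger_force': 0.0, 'grip_width': 0.08533404592350763}
```

View pics/top0.png

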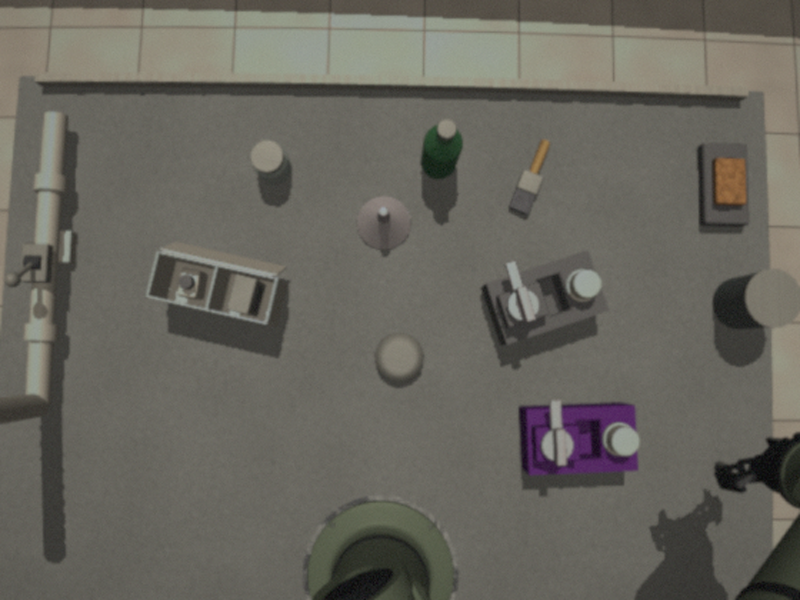

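View pics/side0.png

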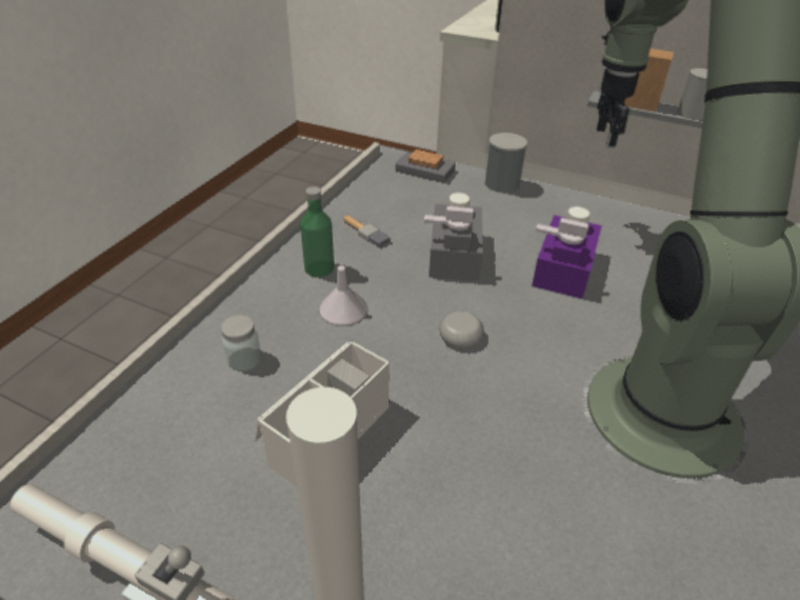

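The top view (800x600 scale) shows the caddy near (215,285) with the cartridge in its right bay at (245,293), and the grey trap near (545,297). The trap's knob is at (523,304) with its arm pointing up (+x), and its stub is at (583,285). The purple trap at (580,438) is a decoy. Next I'll look at enlarged crops.

```bash
python3 - <<'E'
from h import *
import pickle
f=pickle.load(open('top0.pkl','rb')); c=f['color'][:,:,::-1]
def crop(x,y,w,h,s):
    a=cv2.resize(c[y:y+h,x:x+w],None,fx=s,fy=s,interpolation=cv2.INTER_CUBIC)
    a=cv2.convertScaleAbs(a,alpha=1.6)
    for i in range(0,w,10):
        cv2.line(a,(i*s,0),(i*s,6),(0,255,255),1); cv2.putText(a,str(x+i),(i*s,16),0,.33,(0,255,255),1)
    for j in range(0,h,10):
        cv2.line(a,(0,j*s),(6,j*s),(0,255,255),1); cv2.putText(a,str(y+j),(8,j*s+4),0,.33,(0,255,255),1)
    return a
cv2.imwrite('pics/c1.png',crop(98,166,112,70,7)[:600,:800])
cv2.imwrite('pics/c2.png',crop(332,170,100,75,8))
E
```

```text
(no output)
```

View pics/c1.png

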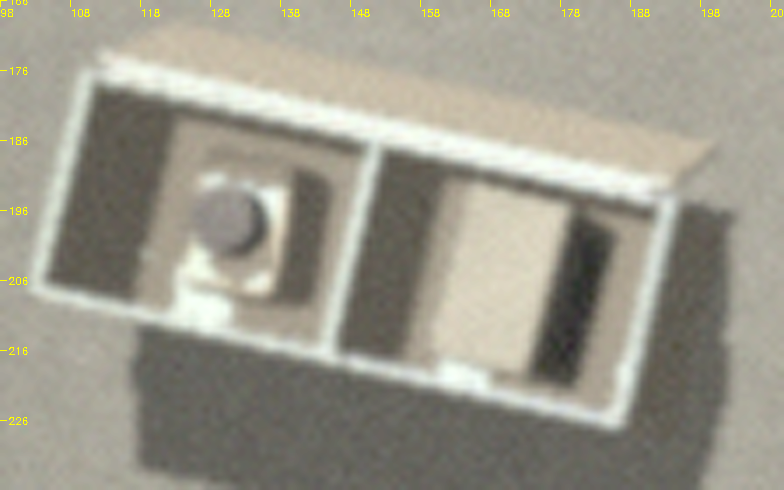

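View pics/c2.png

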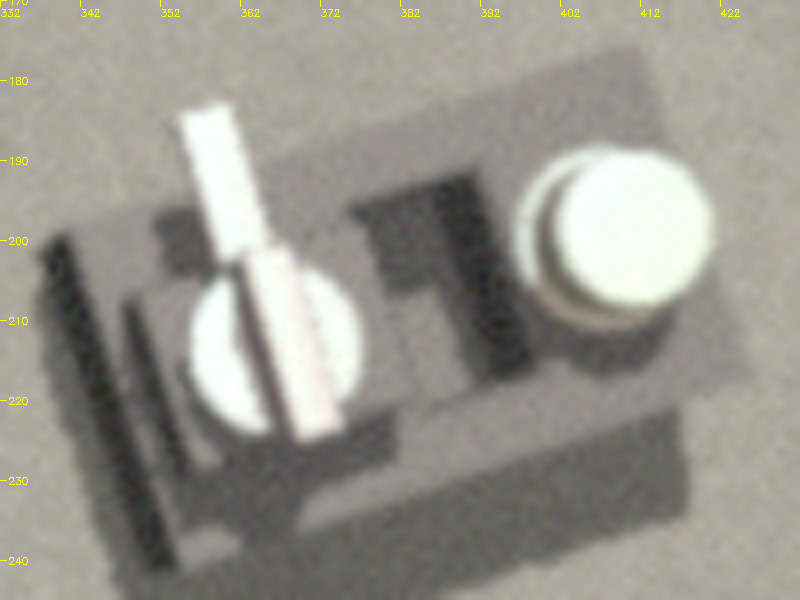

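The crops give the pixel positions I need. In the full picture, the cartridge top is at about (171,205), the slot at about (387,206), the knob disc at about (366,213) and the stub top at about (411,198).

```bash
cat > fit.py <<'E'
from h import *
def kabsch2(m,w):
    m=np.array(m,float);w=np.array(w,float);a=m-m.mean(0);b=w-w.mean(0)
    th=np.arctan2((a[:,0]*b[:,1]-a[:,1]*b[:,0]).sum(),(a*b).sum())
    M=np.array([[np.cos(th),-np.sin(th)],[np.sin(th),np.cos(th)]])
    t=w.mean(0)-M@m.mean(0); return th,t,(m@M.T+t-w)*1000
E
python3 - <<'E'
from fit import *
import pickle
np.set_printoptions(precision=4,suppress=True)
f=pickle.load(open('top0.pkl','rb'))
def cad(p): return (np.array(p)+.5)/7-.5+[98,166]
def tr(p): return (np.array(p)+.5)/8-.5+[332,170]
# caddy outer rim: image up=+x, left=+y
c=onplane(f,cad([(92,65),(35,293),(622,427),(677,192)]),.118)[:,:2]
print('caddy',kabsch2([(.042,.11),(-.042,.11),(-.042,-.11),(.042,-.11)],c))
k=onplane(f,cad([(453,180),(578,203),(530,375),(433,345)]),.112)[:,:2]
print('cart',k,k.mean(0))
g=cv2.cvtColor(f['color'],cv2.COLOR_RGB2HSV)
sub=f['color'][185:225,155:185].astype(int)
m=((sub[:,:,0]>115)&(sub[:,:,0]-sub[:,:,2]>8)).astype(np.uint8)
print(sub[20,::2].tolist())
n,l,s,ce=cv2.connectedComponentsWithStats(m); i=1+s[1:,4].argmax()
r=cv2.minAreaRect(np.argwhere(l==i)[:,::-1].astype(np.float32)); b=cv2.boxPoints(r)+[155,185]
print(s[i],r); w=onplane(f,b,.112)[:,:2]; print(w,w.mean(0),np.linalg.norm(np.diff(w,axis=0),axis=1))
P=[((.0,-.0525),(633,228),.122),((0,.07),(276,350),.137),((.058,-.086),(640,48),.08),((-.058,-.086),(752,375),.08),((-.058,.11),(175,570),.08),((.058,.11),(65,235),.08),
 ((.036,-.023),(475,168),.08),((-.036,-.023),(540,375),.08)]
w=np.array([onplane(f,[tr(p[1])],p[2])[0,:2] for p in P])
th,t,e=kabsch2([p[0] for p in P],w); print('trap',th,t);print(e)
arm=onplane(f,[tr((207,110)),tr((240,255))],.137)[:,:2]; d=arm[0]-arm[1]; print('arm ang',np.arctan2(d[1],d[0])-th)
for nm,uv,z in(('scourer',(399,357),.042),('funnel',(383,213),.115),('bottle',(447,128),.21),('jar',(266,156),.09)):
    print(nm,onplane(f,[np.array(uv)*.7],z)[0,:2])
s=pickle.load(open('side0.pkl','rb')); print(proj(s,[[*t,.08],[*w[0],.122],[*w[1],.137],[*k.mean(0),.112]])/.7)
E
```

```text
caddy (np.float64(-0.19646479839640013), array([0.5207, 0.306 ]), array([[ 0.1168,  1.3788],
       [ 0.4127,  1.1377],
       [ 0.6333, -1.4208],
       [-1.1627, -1.0956]]))
cart [[0.5449 0.2729]
 [0.5376 0.2275]
 [0.4755 0.2425]
 [0.4855 0.2778]] [0.5109 0.2552]
[[59, 55, 50], [71, 66, 57], [101, 95, 86], [114, 110, 99], [132, 128, 115], [134, 130, 117], [135, 131, 118], [138, 131, 120], [138, 132, 121], [138, 137, 122], [133, 128, 117], [71, 68, 64], [43, 42, 38], [31, 32, 30], [47, 45, 40]]
[  4   8  20  26 353] ((13.215383529663086, 20.376922607421875), (14.29604434967041, 24.996152877807617), 15.255118370056152)
[[0.4836 0.2812]
 [0.5447 0.267 ]
 [0.5359 0.2318]
 [0.475  0.2461]] [0.5098 0.2566] [0.0627 0.0363 0.0626]
trap 0.3367472309321371 [ 0.5218 -0.2994]
[[-0.8766  0.2714]
 [ 0.164   1.2514]
 [ 1.898   1.9349]
 [-2.192  -0.1961]
 [-0.7983 -1.4914]
 [ 2.0169  0.4934]
 [ 0.6412  0.1899]
 [-0.8534 -2.4536]]
arm ang -0.10650855995287628
scourer [ 0.4044 -0.0248]
funnel [0.6569 0.0093]
bottle [ 0.7829 -0.0945]
jar [0.763  0.2247]
[[456.5275 224.716 ]
 [458.1967 197.7939]
 [458.176  219.9692]
 [346.3696 373.4148]]
```

Request:
move_arm(
  plan=[
    [[0.979, -0.698, 0, 0, 0, 0, 0.32], [0.979, -0.698, 0, 0, 0, 0, 0.32], [0.979, -0.698, 0, 0, 0, 0, 0.32], [0.979, -0.698, 0, 0, 0, 0, 0.32], [0.979, -0.698, 0, 0, 0, 0, 0.32], [0.979, -0.698, 0, 0, 0, 0, 0.32], [0.979, -0.698, 0, 0, 0, 0, 0.32], [0.979, -0.698, 0, 0, 0, 0, 0.32], [0.979, -0.698, 0, 0, 0, 0, 0.32], [0.979, -0.698, 0, 0, 0, 0, 0.32]],
  ],
  grip_force=40,
)

```text
clock: 1.1
position: [0.3812, -0.3579, 0.2311]
tool_rot: [-3.141, 0.0, 0.432]
force: [0.4, -1.3, -0.6]
grip_width: 0.0562
finger_force: 0.0
```

Request:
move_arm(
  plan=[
    [[0.979, -0.698, 0, 0, 0, 0, 0.32], [0.979, -0.698, 0, 0, 0, 0, 0.32], [0.979, -0.698, 0, 0, 0, 0, 0.32], [0.979, -0.698, 0, 0, 0, 0, 0.32], [0.979, -0.698, 0, 0, 0, 0, 0.32], [0.979, -0.698, 0, 0, 0, 0, 0.32], [0.979, -0.698, 0, 0, 0, 0, 0.32], [0.979, -0.698, 0, 0, 0, 0, 0.32], [0.979, -0.698, 0, 0, 0, 0, 0.32], [0.979, -0.698, 0, 0, 0, 0, 0.32]],
  ],
)

```text
clock: 2.1
position: [0.5006, -0.1493, 0.2311]
tool_rot: [-3.141, 0.0, 0.432]
force: [-0.5, 0.5, 0.0]
grip_width: 0.0564
finger_force: 0.0
```

Request:
move_arm(
  plan=[
    [[0.448, -0.912, 0, 0, 0, 0, 0.32], [0.448, -0.912, 0, 0, 0, 0, 0.32], [0.448, -0.912, 0, 0, 0, 0, 0.32], [0.448, -0.912, 0, 0, 0, 0, 0.32], [0.448, -0.912, 0, 0, 0, 0, 0.32], [0.448, -0.912, 0, 0, 0, 0, 0.32], [0.448, -0.912, 0, 0, 0, 0, 0.32], [0.448, -0.912, 0, 0, 0, 0, 0.32], [0.448, -0.912, 0, 0, 0, 0, 0.32], [0.448, -0.912, 0, 0, 0, 0, 0.32]],
  ],
)

```text
clock: 3.1
position: [0.5052, 0.0537, 0.2311]
tool_rot: [-3.141, 0.0, 0.432]
force: [0.6, -0.3, -0.0]
grip_width: 0.0563
finger_force: 0.0
```

Request:
move_arm(
  plan=[
    [[0.448, -0.912, 0, 0, 0, 0, 0.32], [0.448, -0.912, 0, 0, 0, 0, 0.32], [0.448, -0.912, 0, 0, 0, 0, 0.32], [0.448, -0.912, 0, 0, 0, 0, 0.32], [0.448, -0.912, 0, 0, 0, 0, 0.32], [0.448, -0.912, 0, 0, 0, 0, 0.32], [0.448, -0.912, 0, 0, 0, 0, 0.32], [0.448, -0.912, 0, 0, 0, 0, 0.32], [0.448, -0.912, 0, 0, 0, 0, 0.32], [0.448, -0.912, 0, 0, 0, 0, 0.32]],
  ],
)

```text
clock: 4.1
position: [0.5103, 0.2569, 0.231]
tool_rot: [3.142, 0.0, 0.432]
force: [0.5, 0.3, 0.8]
grip_width: 0.0563
finger_force: 0.0
```

Request:
move_arm(
  plan=[
    [[0, 0, 0, 0, 0, -1, 0.32], [0, 0, 0, 0, 0, -1, 0.32], [0, 0, 0, 0, 0, -1, 0.32], [0, 0, 0, 0, 0, -1, 0.32], [0, 0, 0, 0, 0, -1, 0.32], [0, 0, 0, 0, 0, -1, 0.32], [0, 0, 0, 0, 0, -1, 0.32], [0, 0, 0, 0, 0, -1, 0.32], [0, 0, 0, 0, 0, -1, 0.32], [0, 0, 0, 0, 0, -1, 0.32]],
  ],
)

```text
clock: 5.1
position: [0.5103, 0.256, 0.231]
tool_rot: [-3.141, 0.0, 1.483]
force: [-0.0, -0.1, 1.1]
grip_width: 0.0564
finger_force: 0.0
```

Request:
move_arm(
  plan=[
    [[0, 0, 0, 0, 0, -1, 0.32], [0, 0, 0, 0, 0, -1, 0.32], [0, 0, 0, 0, 0, -1, 0.32], [0, 0, 0, 0, 0, -1, 0.32], [0, 0, 0, 0, 0, -1, 0.32], [0, 0, 0, 0, 0, -1, 0.32], [0, 0, 0, 0, 0, -1, 0.32], [0, 0, 0, 0, 0, -1, 0.32], [0, 0, 0, 0, 0, -1, 0.32], [0, 0, 0, 0, 0, -1, 0.32]],
  ],
)

```text
clock: 6.1
position: [0.5104, 0.2559, 0.231]
tool_rot: [-3.141, -0.0, 2.53]
force: [0.4, -0.4, 0.1]
grip_width: 0.0566
finger_force: 0.0
```

Request:
move_arm(
  plan=[
    [[0, 0, 0, 0, 0, -1, 0.32], [0, 0, 0, 0, 0, -1, 0.32], [0, 0, 0, 0, 0, -1, 0.32], [0, 0, 0, 0, 0, -0.85, 0.32], [0, 0, 0, 0, 0, 0, 0.32], [0, 0, 0, 0, 0, 0, 0.32], [0, 0, 0, 0, 0, 0, 0.32], [0, 0, 0, 0, 0, 0, 0.32], [0, 0, 0, 0, 0, 0, 0.32], [0, 0, 0, 0, 0, 0, 0.32]],
  ],
)

```text
clock: 7.1
position: [0.5105, 0.2561, 0.2313]
tool_rot: [-3.142, 0.0, 2.929]
force: [0.0, 0.2, 0.5]
grip_width: 0.0565
finger_force: 0.0
```

Request:
move_arm(
  plan=[
    [[0, 0, 1, 0, 0, 0, 0.32], [0, 0, 1, 0, 0, 0, 0.32], [0, 0, 1, 0, 0, 0, 0.32], [0, 0, 1, 0, 0, 0, 0.32], [0, 0, 1, 0, 0, 0, 0.32], [0, 0, 0.5, 0, 0, 0, 0.32], [0, 0, 0.25, 0, 0, 0, 0.32], [0, 0, 0.25, 0, 0, 0, 0.32], [0, 0, 0.25, 0, 0, 0, 0.32], [0, 0, 0.25, 0, 0, 0, 0.32]],
  ],
)

```text
clock: 8.1
position: [0.5108, 0.2562, 0.1015]
tool_rot: [3.141, 0.001, 2.929]
force: [-0.3, 1.6, 0.2]
grip_width: 0.0565
finger_force: 0.0
```

No contact so far. I'll go down the rest of the way and close.

Request:
move_arm(
  plan=[
    [[0, 0, 0.25, 0, 0, 0, 0.32], [0, 0, 0.25, 0, 0, 0, 0.32], [0, 0, 0.25, 0, 0, 0, 0.32], [0, 0, 0.25, 0, 0, 0, 0.32], [0, 0, 0.15, 0, 0, 0, 0.32], [0, 0, 0, 0, 0, 0, 0], [0, 0, 0, 0, 0, 0, -0.3], [0, 0, 0, 0, 0, 0, -0.5], [0, 0, 0, 0, 0, 0, -0.5], [0, 0, 0, 0, 0, 0, -0.5]],
  ],
)

```text
clock: 9.1
position: [0.5104, 0.2561, 0.0783]
tool_rot: [3.142, -0.0, 2.929]
force: [0.5, 0.2, -4.7]
grip_width: 0.038
finger_force: 41.0
```

```bash
python3 -c "
from h import *
print(observe())"
```

```text
{'clock': 9.1, 'qpos': array([-0.05225075,  0.75454163, -0.75317594,  1.83304179,  0.68434917,
        0.83457354,  0.20584498]), 'qd': array([-3.71240660e-05, -6.50153994e-05,  1.36773738e-03,  9.20981115e-04,
        4.29049026e-04, -1.24336556e-03,  1.19990593e-04]), 'joint_efforts': array([ 3.13454781e-03, -9.57682943e+01, -1.75647068e+01, -2.58956748e+01,
        1.39398366e-02,  5.54880375e-03,  1.27482504e-03]), 'position': array([0.51042113, 0.25610744, 0.078308  ]), 'tool_rot': array([ 3.14157833e+00, -4.35769592e-05,  2.92938040e+00]), 'force': array([ 0.54321326,  0.24697969, -4.66147179]), 'moment': array([ 0.01817178, -0.00486434, -0.02440401]), 'finger_force': 41.023128032684326, 'grip_width': 0.03802081923184453}
```

Request:
move_arm(
  plan=[
    [[0, 0, -0.5, 0, 0, 0, -0.5], [0, 0, -0.8, 0, 0, 0, -0.5], [0, 0, -0.8, 0, 0, 0, -0.5], [0, 0, -0.8, 0, 0, 0, -0.5], [0, 0, -0.8, 0, 0, 0, -0.5], [0, 0, -0.8, 0, 0, 0, -0.5], [0, 0, -0.8, 0, 0, 0, -0.5], [0, 0, -0.8, 0, 0, 0, -0.5], [0, 0, -0.6, 0, 0, 0, -0.5], [0, 0, -0.3, 0, 0, 0, -0.5]],
  ],
)

```text
clock: 10.1
position: [0.5107, 0.2563, 0.2196]
tool_rot: [3.141, 0.001, 2.929]
force: [0.1, 0.3, -4.8]
grip_width: 0.0375
finger_force: 41.1
```

Request:
move_arm(
  plan=[
    [[-0.33, -0.93, 0, 0, 0, 0, -0.5], [-0.33, -0.93, 0, 0, 0, 0, -0.5], [-0.33, -0.93, 0, 0, 0, 0, -0.5], [-0.33, -0.93, 0, 0, 0, 0, -0.5], [-0.33, -0.93, 0, 0, 0, 0, -0.5], [-0.33, -0.93, 0, 0, 0, 0, -0.5], [-0.33, -0.93, 0, 0, 0, 0, -0.5], [-0.33, -0.93, 0, 0, 0, 0, -0.5], [0, 0, 0, 0, 0, 0, -0.5], [0, 0, 0, 0, 0, 0, -0.5]],
  ],
)

```text
clock: 11.1
position: [0.5306, 0.0994, 0.2182]
tool_rot: [3.141, -0.0, 2.929]
force: [0.8, 1.3, -3.6]
grip_width: 0.0376
finger_force: 41.4
```

```bash
python3 - <<'E'
from h import *
f=grab_frame('top');g=grab_frame('side')
a=f['color'][150:290,90:290,::-1];b=g['color'][150:290,190:390,::-1]
cv2.imwrite('pics/d1.png',cv2.resize(cv2.convertScaleAbs(np.vstack([a,b]),alpha=1.5),None,fx=2.1,fy=2.1,interpolation=cv2.INTER_CUBIC))
print(observe()['position'],observe()['finger_force'])
E
```

```text
[0.53052699 0.10031171 0.21829593] 41.36445164680481
```

View pics/d1.png

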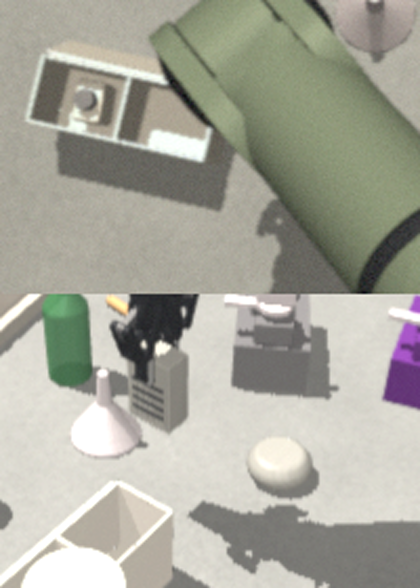

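The side view shows the cartridge held upright at about (160,385) in the crop, clear of the funnel and caddy. I'll lower it onto the base and let go.

Request:
move_arm(
  plan=[
    [[0, 0, 0.9, 0, 0, 0, -0.5], [0, 0, 0.9, 0, 0, 0, -0.5], [0, 0, 0.9, 0, 0, 0, -0.5], [0, 0, 0.9, 0, 0, 0, -0.5], [0, 0, 0.9, 0, 0, 0, -0.5], [0, 0, 0.9, 0, 0, 0, -0.5], [0, 0, 0.9, 0, 0, 0, -0.5], [0, 0, 0.6, 0, 0, 0, -0.5], [0, 0, 0.4, 0, 0, 0, -0.5], [0, 0, 0.1, 0, 0, 0, -0.5]],
  ],
)

```text
clock: 12.2
position: [0.5305, 0.0999, 0.0698]
tool_rot: [-3.142, -0.001, 2.93]
force: [0.8, 0.0, -3.6]
grip_width: 0.0376
finger_force: 41.3
```

Request:
move_arm(
  plan=[
    [[0, 0, 0.08, 0, 0, 0, -0.5], [0, 0, 0.07, 0, 0, 0, -0.5], [0, 0, 0.03, 0, 0, 0, -0.5], [0, 0, 0, 0, 0, 0, -0.5], [0, 0, 0, 0, 0, 0, 0], [0, 0, 0, 0, 0, 0, 0.3], [0, 0, 0, 0, 0, 0, 0.5], [0, 0, 0, 0, 0, 0, 0.5], [0, 0, 0, 0, 0, 0, 0.5], [0, 0, 0, 0, 0, 0, 0.5]],
  ],
)

```text
clock: 13.2
position: [0.5307, 0.0996, 0.0667]
tool_rot: [3.142, 0.0, 2.929]
force: [0.6, -0.6, -0.2]
grip_width: 0.064
finger_force: 0.0
```

Request:
move_arm(
  plan=[
    [[0, 0, -0.5, 0, 0, 0, 0.5], [0, 0, -1, 0, 0, 0, 0.5], [0, 0, -1, 0, 0, 0, 1], [0, 0, -1, 0, 0, 0, 1], [0, 0, -0.5, 0, 0, 1, 1], [0, 0, 0, 0, 0, 1, 1], [0, 0, 0, 0, 0, 1, 1], [0, 0, 0, 0, 0, 1, 1], [0, 0, 0, 0, 0, 1, 1], [0, 0, 0, 0, 0, 1, 1]],
  ],
)

```text
clock: 14.2
position: [0.5308, 0.0997, 0.1475]
tool_rot: [3.141, 0.0, 2.297]
force: [-0.0, -0.4, 0.5]
grip_width: 0.0854
finger_force: 0.0
```

Request:
move_arm(
  plan=[
    [[0, 0, 0, 0, 0, 1, 1], [0, 0, 0, 0, 0, 1, 1], [0, 0, 0, 0, 0, 1, 1], [0, 0, 0, 0, 0, 1, 1], [0, 0, 0, 0, 0, 1, 1], [0, 0, 0, 0, 0, 1, 1], [0, 0, 0, 0, 0, 1, 1], [0, 0, 0, 0, 0, 1, 1], [0, 0, 0, 0, 0, 1, 1], [0, 0, 0, 0, 0, 0, 1]],
  ],
)

```text
clock: 15.2
position: [0.5307, 0.0999, 0.1474]
tool_rot: [3.141, -0.0, 1.357]
force: [0.6, -1.1, -0.1]
grip_width: 0.0856
finger_force: 0.0
```

```bash
python3 - <<'E'
from h import *
g=grab_frame('side')
b=g['color'][150:290,240:380,::-1]
cv2.imwrite('pics/d2.png',cv2.resize(cv2.convertScaleAbs(b,alpha=1.5),None,fx=4,fy=4,interpolation=cv2.INTER_CUBIC))
o=observe();print(o['position'],o['tool_rot'],o['qpos'])
E
```

```text
[0.53076584 0.09985783 0.14730309] [ 3.14112557e+00 -2.70266935e-04  1.36114557e+00] [ 0.02803139  0.52713312 -0.43948527  1.88636949  0.3050198   0.79347297
 -0.78478892]
```

View pics/d2.png

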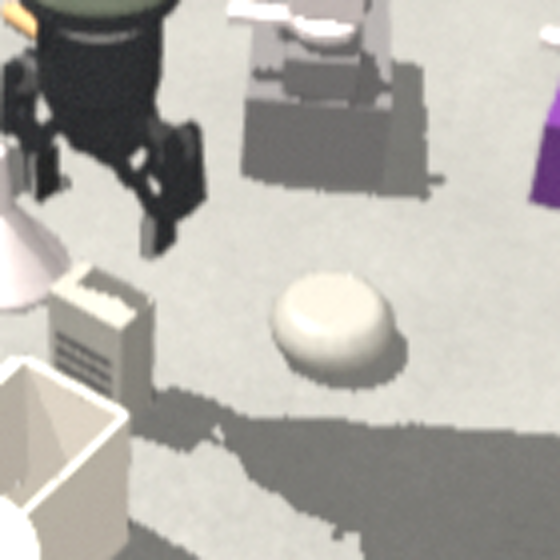

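The cartridge stands upright and free, at about (100,340) in the crop, under the turned gripper. I'll regrasp it across the narrow faces.

Request:
move_arm(
  plan=[
    [[0, 0, 0.6, 0, 0, 0, 1], [0, 0, 0.6, 0, 0, 0, 1], [0, 0, 0.6, 0, 0, 0, 1], [0, 0, 0.6, 0, 0, 0, 1], [0, 0, 0.6, 0, 0, 0, 1], [0, 0, 0.5, 0, 0, 0, 1], [0, 0, 0.3, 0, 0, 0, 1], [0, 0, 0, 0, 0, 0, 1], [0, 0, 0, 0, 0, 0, 0.7], [0, 0, 0, 0, 0, 0, 0.45]],
  ],
  grip_force=50,
)

```text
clock: 16.25
position: [0.531, 0.0997, 0.0713]
tool_rot: [3.141, -0.0, 1.359]
force: [-4.6, -0.6, 10.8]
grip_width: 0.0631
finger_force: 51.9
```

Request:
move_arm(
  plan=[
    [[0, 0, 0, 0, 0, 0, 0.2], [0, 0, 0, 0, 0, 0, 0.2], [0, 0, 0, 0, 0, 0, 0.2], [0, 0, -0.3, 0, 0, 0, 0.2], [0, 0, -0.8, 0, 0, 0, 0.2], [0, 0, -1, 0, 0, 0, 0.2], [0, 0, -1, 0, 0, 0, 0.2], [0, 0, -1, 0, 0, 0, 0.2], [0, 0, -1, 0, 0, 0, 0.2], [0, 0, -1, 0, 0, 0, 0.2]],
  ],
)

```text
clock: 17.25
position: [0.5305, 0.0994, 0.1939]
tool_rot: [3.142, 0.0, 1.359]
force: [-0.6, 0.7, -4.0]
grip_width: 0.0629
finger_force: 56.4
```

Request:
move_arm(
  plan=[
    [[0, 0, -1, 0, 0, -1, 0.2], [0, 0, -1, 0, 0, -1, 0.2], [0, 0, -1, 0, 0, -1, 0.2], [0, 0, -0.9, 0, 0, -1, 0.2], [0, 0, 0, 0, 0, -1, 0.2], [0, 0, 0, 0, 0, -0.24, 0.2], [0, 0, 0, 0, 0, 0, 0.2], [0, 0, 0, 0, 0, 0, 0.2], [0, 0, 0, 0, 0, 0, 0.2], [0, 0, 0, 0, 0, 0, 0.2]],
  ],
)

```text
clock: 18.25
position: [0.5306, 0.0996, 0.2705]
tool_rot: [-3.141, -0.0, 1.906]
force: [-0.3, -0.3, -3.7]
grip_width: 0.0627
finger_force: 56.6
```

```bash
python3 - <<'E'
from fit import *
import pickle
np.set_printoptions(precision=2,suppress=True)
S=8
T=pickle.load(open('top0.pkl','rb'));s=pickle.load(open('side0.pkl','rb'))
a=s['color'][130:205,290:355,::-1]
a=cv2.convertScaleAbs(cv2.resize(a,None,fx=S,fy=S,interpolation=cv2.INTER_CUBIC),alpha=1.5)
for i in range(0,65,10): cv2.putText(a,str(290+i),(i*S,10),0,.33,(0,255,255),1)
for i in range(0,75,10): cv2.putText(a,str(130+i),(0,i*S+4),0,.33,(0,255,255),1)
cv2.imwrite('pics/d3.png',a)
# stub cap in top view: bright mask ellipse
im=T['color'].min(2)
for nm,(x0,x1,y0,y1),z in(('stub',(390,425,185,215),.122),('disc',(350,382,196,228),.137)):
    sub=cv2.resize(im[y0:y1,x0:x1],None,fx=8,fy=8,interpolation=cv2.INTER_CUBIC)
    for th in(135,150,165):
        n,l,st,ce=cv2.connectedComponentsWithStats((sub>th).astype(np.uint8)); i=1+st[1:,4].argmax()
        cn=max(cv2.findContours((l==i).astype(np.uint8),0,1)[0],key=cv2.contourArea)
        hull=cv2.convexHull(cn); el=cv2.fitEllipse(hull); (ex,ey),r=cv2.minEnclosingCircle(cn)
        print(nm,th,el, ((ex+.5)/8-.5+x0,(ey+.5)/8-.5+y0),r/8,onplane(T,[((el[0][0]+.5)/8-.5+x0,(el[0][1]+.5)/8-.5+y0)],z)[0]*1000)
E
```

```text
stub 135 ((163.22076416015625, 100.96841430664062), (142.12538146972656, 171.5139923095703), 125.96927642822266) (409.51356506347656, 196.80646324157715) 10.76111125946045 [ 542.16 -347.39  122.  ]
stub 150 ((167.7835693359375, 104.25775146484375), (126.9781723022461, 135.34133911132812), 170.7642364501953) (410.3125, 197.625) 8.549729347229004 [ 541.16 -348.83  122.  ]Traceback (most recent call last):
  File "<stdin>", line 16, in <module>
ValueError: attempt to get argmax of an empty sequence
```

View pics/d3.png

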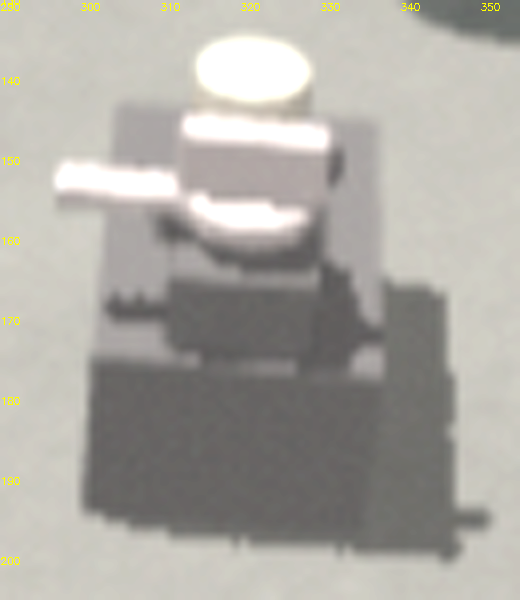

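The side crop shows the stub cap at about (321.3,138.1), and the block's top corners at about (301,174), (337,177), (304,142) and (337,145) in the full picture. I'll fit both views.

```bash
python3 - <<'E'
from fit import *
import pickle
np.set_printoptions(precision=2,suppress=True)
T=pickle.load(open('top0.pkl','rb'));s=pickle.load(open('side0.pkl','rb'))
q=lambda p:(np.array(p)+.5)/8-.5+[290,130]
tr=lambda p:(np.array(p)+.5)/8-.5+[332,170]
def fit(f,P,q):
    w=np.array([onplane(f,[q(p[1])],p[2])[0,:2] for p in P]); th,t,e=kabsch2([p[0] for p in P],w); print(th,t*1000,'\n',e); return th,t
B=[(.058,.11),(-.058,.11),(.058,-.086),(-.058,-.086)]
fit(s,[(B[0],(92,357),.08),(B[1],(383,379),.08),(B[2],(118,103),.08),(B[3],(378,122),.08),((0,-.0525),(254,68),.122)],q)
fit(T,[(B[0],(65,235),.08),(B[1],(175,570),.08),(B[2],(640,48),.08),(B[3],(752,375),.08),((0,-.0525),(633,228),.122)],tr)
# sub-pixel: fit block right edge & long edges in the top view are seen; slot edges
fit(T,[((.036,-.023),(477,167),.08),((-.036,-.023),(543,376),.08),((.036,.023),(350,210),.08),((0,-.0525),(633,228),.122),((0,.07),(276,350),.137)],tr)
E
```

```text
0.3367447798641266 [ 521.69 -303.05] 
 [[ 0.29  0.3 ]
 [-0.25  0.1 ]
 [ 0.45  0.23]
 [-0.37 -0.6 ]
 [-0.12 -0.03]]
0.3369432592934224 [ 521.76 -299.59] 
 [[ 1.98  0.29]
 [-0.82 -1.71]
 [ 1.9   1.75]
 [-2.18 -0.4 ]
 [-0.88  0.07]]
0.33412846861158463 [ 521.97 -300.16] 
 [[ 0.48 -0.04]
 [-0.44 -2.18]
 [ 0.23  2.23]
 [-0.81 -0.55]
 [ 0.54  0.54]]
```

Request:
move_arm(
  plan=[
    [[-0.9, 0.28, 0, 0, 0, 0, 0.2], [-0.9, 0.28, 0, 0, 0, 0, 0.2], [-0.9, 0.28, 0, 0, 0, 0, 0.2], [-0.9, 0.28, 0, 0, 0, 0, 0.2], [-0.9, 0.28, 0, 0, 0, 0, 0.2], [-0.9, 0.28, 0, 0, 0, 0, 0.2], [-0.9, 0.28, 0, 0, 0, 0, 0.2], [-0.9, 0.28, 0, 0, 0, 0, 0.2], [-0.9, 0.28, 0, 0, 0, 0, 0.2], [-0.9, 0.28, 0, 0, 0, 0, 0.2]],
  ],
)

```text
clock: 19.25
position: [0.6438, -0.0532, 0.2705]
tool_rot: [-3.141, -0.0, 1.907]
force: [1.2, -0.4, -3.9]
grip_width: 0.0628
finger_force: 56.6
```

My y share had the wrong sign, so the arm went sideways over free space and nothing was touched. I'll correct this on the way to the hover over the slot.

Request:
move_arm(
  plan=[
    [[-0.97, -0.985, 0, 0, 0, 0, 0.2], [-0.97, -0.985, 0, 0, 0, 0, 0.2], [-0.97, -0.985, 0, 0, 0, 0, 0.2], [-0.97, -0.985, 0, 0, 0, 0, 0.2], [-0.97, -0.985, 0, 0, 0, 0, 0.2], [-0.97, -0.985, 0, 0, 0, 0, 0.2], [-0.97, -0.985, 0, 0, 0, 0, 0.2], [-0.97, -0.985, 0, 0, 0, 0, 0.2], [-0.97, -0.985, 0, 0, 0, 0, 0.2], [-0.97, -0.985, 0, 0, 0, 0, 0.2]],
  ],
)

```text
clock: 20.25
position: [0.5206, -0.3018, 0.2706]
tool_rot: [-3.142, -0.0, 1.907]
force: [-0.2, 0.1, -4.4]
grip_width: 0.063
finger_force: 57.2
```

Request:
move_arm(
  plan=[
    [[0, 0, 0.6, 0, 0, 0, 0.2], [0, 0, 0.8, 0, 0, 0, 0.2], [0, 0, 0.8, 0, 0, 0, 0.2], [0, 0, 0.8, 0, 0, 0, 0.2], [0, 0, 0.8, 0, 0, 0, 0.2], [0, 0, 0.6, 0, 0, 0, 0.2], [0, 0, 0.3, 0, 0, 0, 0.2], [0, 0, 0, 0, 0, 0, 0.2], [0, 0, 0, 0, 0, 0, 0.2], [0, 0, 0, 0, 0, 0, 0.2]],
  ],
)

```text
clock: 21.25
position: [0.5215, -0.3002, 0.1774]
tool_rot: [3.141, 0.001, 1.907]
force: [-0.2, -0.2, -3.7]
grip_width: 0.063
finger_force: 57.2
```

```bash
python3 - <<'E'
from h import *
import pickle
g=grab_frame('side'); t=grab_frame('top'); pickle.dump((g,t),open('hov.pkl','wb'))
a=g['color'][110:205,285:360,::-1]; b=t['color'][160:255,335:435,::-1]
def big(a,x0,y0,S=6 - 0):
    a=cv2.convertScaleAbs(cv2.resize(a,None,fx=S,fy=S,interpolation=cv2.INTER_CUBIC),alpha=1.5)
    for i in range(0,a.shape[1]//S,10): cv2.putText(a,str(x0+i),(i*S,10),0,.33,(0,255,255),1)
    for i in range(0,a.shape[0]//S,10): cv2.putText(a,str(y0+i),(0,i*S+4),0,.33,(0,255,255),1)
    return a
A=big(a,285,110); B=cv2.resize(big(b,335,160),None,fx=.55,fy=.55)
c=np.zeros((A.shape[0],A.shape[1]+B.shape[1],3),np.uint8); c[:,:A.shape[1]]=A; c[:B.shape[0],A.shape[1]:]=B
cv2.imwrite('pics/d4.png',c); o=observe(); print(o['position'],o['tool_rot'],c.shape)
E
```

```text
[ 0.52137483 -0.30016435  0.17729654] [3.14103734e+00 7.09505260e-04 1.90724329e+00] (570, 780, 3)
```

View pics/d4.png

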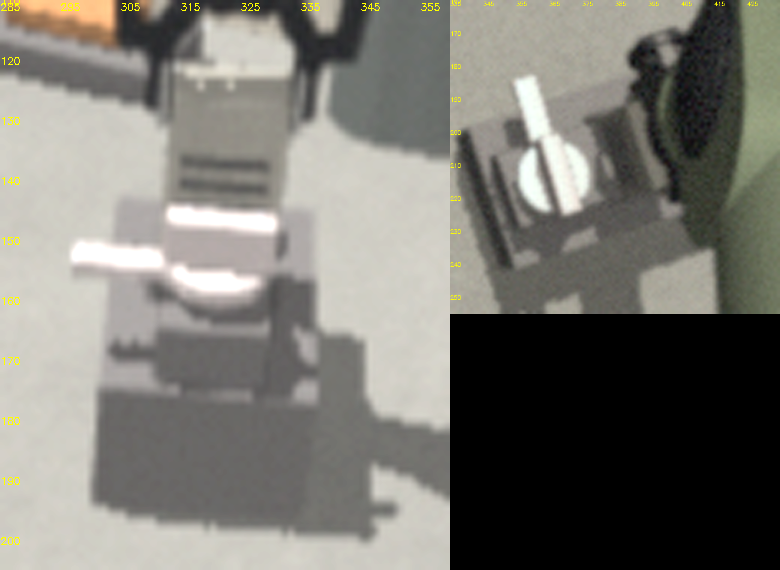

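The side view shows the cartridge upright over the slot, its face from about (313,123) to (334,123) px and hidden below by the knob. I'll compare that with the projection from the known TCP.

```bash
python3 - <<'E'
from h import *
import pickle
np.set_printoptions(precision=2,suppress=True)
g,t=pickle.load(open('hov.pkl','rb'))
th=1.9072-np.pi/2; c=np.array([.5214,-.3002]); M=np.array([[np.cos(th),-np.sin(th)],[np.sin(th),np.cos(th)]])
L=[(.032,.019),(-.032,.019),(.032,-.019),(-.032,-.019)]
P=[[*(c+M@l),z] for z in(.206,.106) for l in L]
print('side',proj(g,P)); print('top',proj(t,P))
im=g['color'].astype(float).mean(2)
for r in (126,129,132,134,141): print(r,im[r,306:340].astype(int).tolist())
for x in (316,318,320,324,326,328): print('col',x,im[114:146,x].astype(int).tolist())
E
```

```text
side [[312.77 126.12]
 [333.11 127.51]
 [313.2  120.41]
 [333.09 121.75]
 [310.58 153.  ]
 [329.99 154.41]
 [311.04 146.97]
 [330.04 148.33]]
top [[387.55 191.52]
 [396.56 217.66]
 [402.84 186.51]
 [411.88 212.57]
 [378.53 195.91]
 [386.79 220.  ]
 [392.63 191.28]
 [400.93 215.31]]
126 [68, 71, 69, 44, 40, 65, 86, 70, 94, 93, 91, 89, 89, 89, 91, 91, 93, 95, 96, 96, 95, 93, 93, 92, 91, 91, 86, 74, 77, 78, 47, 72, 124, 112]
129 [136, 136, 135, 132, 119, 100, 87, 78, 92, 93, 93, 92, 91, 93, 92, 92, 94, 94, 92, 94, 96, 94, 94, 96, 94, 94, 91, 78, 87, 66, 61, 96, 126, 115]
132 [134, 134, 136, 136, 135, 135, 130, 101, 95, 94, 94, 91, 93, 93, 93, 94, 94, 94, 93, 93, 93, 94, 95, 94, 94, 93, 96, 98, 115, 126, 133, 134, 135, 135]
134 [136, 136, 136, 135, 135, 134, 122, 98, 93, 93, 92, 91, 93, 93, 92, 95, 94, 94, 93, 95, 95, 96, 96, 94, 94, 96, 103, 122, 135, 136, 136, 134, 134, 135]
141 [134, 132, 132, 132, 133, 130, 110, 96, 88, 76, 74, 69, 70, 70, 69, 64, 63, 63, 62, 61, 61, 63, 63, 75, 94, 99, 119, 135, 136, 135, 135, 134, 136, 136]
col 316 [44, 64, 77, 67, 58, 63, 100, 136, 129, 94, 87, 89, 91, 92, 93, 93, 93, 93, 94, 94, 92, 84, 67, 68, 86, 82, 65, 74, 89, 92, 148, 191]
col 318 [99, 88, 86, 90, 89, 87, 99, 132, 133, 117, 119, 91, 89, 90, 92, 91, 93, 92, 93, 92, 93, 86, 72, 64, 80, 82, 66, 70, 84, 86, 123, 173]
col 320 [134, 137, 137, 137, 135, 124, 112, 135, 133, 94, 87, 87, 91, 97, 94, 92, 93, 92, 93, 94, 92, 87, 73, 63, 80, 86, 71, 69, 85, 89, 122, 172]
col 324 [127, 135, 136, 137, 138, 138, 137, 142, 134, 99, 94, 90, 96, 98, 94, 92, 94, 95, 93, 94, 93, 92, 79, 61, 77, 92, 78, 62, 78, 88, 92, 148]
col 326 [123, 130, 136, 138, 139, 138, 137, 142, 133, 96, 88, 90, 95, 99, 95, 96, 95, 93, 93, 94, 95, 93, 82, 60, 74, 93, 79, 61, 79, 89, 85, 143]
col 328 [122, 126, 135, 138, 138, 137, 137, 142, 134, 95, 89, 89, 93, 98, 96, 94, 97, 95, 95, 96, 96, 94, 81, 62, 73, 89, 81, 63, 75, 91, 90, 145]
```

```bash
python3 - <<'E'
from h import *
import pickle
np.set_printoptions(precision=1,suppress=True)
g,t=pickle.load(open('hov.pkl','rb'))
def box(c,yaw,z0):
    M=np.array([[np.cos(yaw),-np.sin(yaw)],[np.sin(yaw),np.cos(yaw)]])
    return [[*(np.array(c)+M@l),z0+z] for z in(.1,.0) for l in[(.032,.019),(-.032,.019),(.032,-.019),(-.032,-.019)]]
print('d2 px',((proj(g,box((.5307,.0997),-.212,0))-[240,150]+.5)*4-.5))
print('d1 px',((proj(g,box((.5305,.1003),-.212,.152))-[190,150]+.5)*2.1-.5)+[0,294])
d=pickle.load(open('side0.pkl','rb'));print(d['position'],g['position'],d['orientation'],g['orientation'],observe()['force'],observe()['position'])
E
python3 - <<'E'
import cv2
a=cv2.imread('pics/d2.png').astype(int).mean(2)
for x in(60,80,100,115): print(x,a[250:440:4,x].astype(int).tolist())
E
```

```text
d2 px [[ 43.5 289.6]
 [118.6 330.6]
 [ 79.4 260.6]
 [153.8 299.9]
 [ 46.6 394.7]
 [117.6 436.1]
 [ 80.5 365.1]
 [151.  404.9]]
d1 px [[124.7 349.1]
 [167.8 369.8]
 [145.3 334.6]
 [188.1 354.4]
 [126.6 414.9]
 [167.2 436.2]
 [146.  399.8]
 [186.3 420.3]]
[0.2 0.8 0.8] [0.2 0.8 0.8] [-2.3 -0.  -2.7] [-2.3 -0.  -2.7] [ 0.5 -0.2 -3.6] [ 0.5 -0.3  0.2]
60 [171, 173, 173, 171, 170, 170, 185, 220, 245, 249, 245, 227, 184, 156, 154, 156, 156, 157, 158, 154, 144, 117, 110, 132, 126, 105, 113, 138, 124, 110, 157, 234, 255, 251, 224, 208, 210, 211, 212, 211, 210, 211, 210, 209, 211, 210, 210, 207]
80 [228, 225, 219, 232, 247, 248, 245, 212, 179, 218, 249, 249, 249, 248, 219, 176, 159, 159, 157, 157, 156, 157, 155, 139, 110, 113, 136, 127, 107, 123, 135, 114, 116, 177, 254, 255, 240, 201, 204, 211, 210, 210, 211, 210, 209, 211, 210, 208]
100 [222, 221, 223, 220, 212, 179, 150, 139, 141, 143, 159, 222, 251, 251, 251, 251, 248, 217, 168, 153, 156, 160, 161, 159, 160, 158, 138, 111, 122, 142, 125, 105, 124, 135, 112, 110, 178, 254, 255, 242, 213, 210, 210, 211, 211, 216, 245, 255]
115 [223, 222, 220, 220, 218, 218, 205, 175, 149, 139, 142, 159, 221, 250, 250, 250, 250, 250, 249, 215, 169, 158, 158, 158, 160, 159, 159, 159, 157, 154, 155, 160, 160, 156, 157, 157, 158, 161, 195, 255, 254, 241, 236, 255, 255, 229, 178, 173]
```

```bash
python3 - <<'E'
from h import *
import pickle
g,t=pickle.load(open('hov.pkl','rb'))
a=t['color'][180:230,365:405,::-1]; p=pickle.load(open('top0.pkl','rb'))['color'][180:230,365:405,::-1]
S=9
u=[cv2.convertScaleAbs(cv2.resize(i,None,fx=S,fy=S,interpolation=cv2.INTER_CUBIC),alpha=2.2) for i in(a,p)]
c=np.hstack(u)
for k in(0,1):
  for i in range(0,40,5): cv2.putText(c,str(365+i),(k*360+i*S,10),0,.33,(0,255,255),1)
for i in range(0,50,5): cv2.putText(c,str(180+i),(0,i*S+4),0,.33,(0,255,255),1)
cv2.imwrite('pics/d5.png',c)
E
```

```text
(no output)
```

View pics/d5.png

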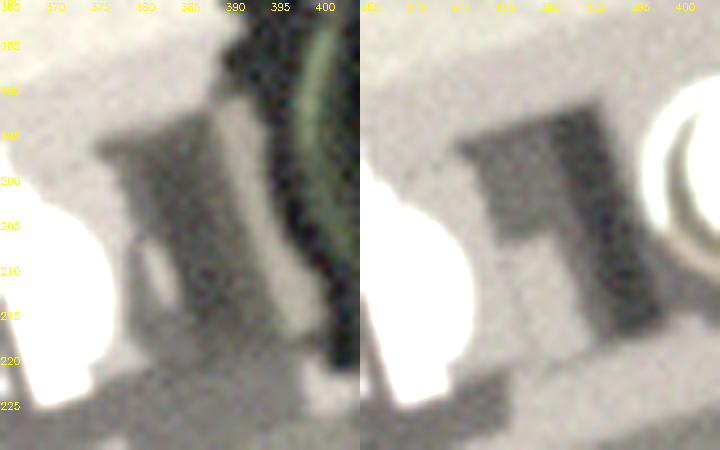

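In this crop the cartridge's top edge runs from about (388,191) to (396,217). That agrees with the TCP to about 0.5 mm, and the slot centre fits at (0.522,-0.300). I'll lower it in short steps and watch the force.

Request:
move_arm(
  plan=[
    [[0, 0.03, 0.3, 0, 0, 0, 0.2], [0, 0, 0.3, 0, 0, 0, 0.2], [0, 0, 0.3, 0, 0, 0, 0.2], [0, 0, 0.3, 0, 0, 0, 0.2], [0, 0, 0.15, 0, 0, 0, 0.2], [0, 0, 0.15, 0, 0, 0, 0.2], [0, 0, 0.15, 0, 0, 0, 0.2], [0, 0, 0.15, 0, 0, 0, 0.2], [0, 0, 0, 0, 0, 0, 0.2], [0, 0, 0, 0, 0, 0, 0.2]],
  ],
)

```text
clock: 22.35
position: [0.5217, -0.2998, 0.1407]
tool_rot: [3.142, 0.0, 1.907]
force: [0.1, -0.6, -3.6]
grip_width: 0.0633
finger_force: 57.2
```

It has passed the chamfer without contact, so I'll continue down.

Request:
move_arm(
  plan=[
    [[0, 0, 0.3, 0, 0, 0, 0.2], [0, 0, 0.3, 0, 0, 0, 0.2], [0, 0, 0.3, 0, 0, 0, 0.2], [0, 0, 0.3, 0, 0, 0, 0.2], [0, 0, 0.3, 0, 0, 0, 0.2], [0, 0, 0.3, 0, 0, 0, 0.2], [0, 0, 0.3, 0, 0, 0, 0.2], [0, 0, 0.3, 0, 0, 0, 0.2], [0, 0, 0.1, 0, 0, 0, 0.2], [0, 0, 0, 0, 0, 0, 0.2]],
  ],
)

```text
clock: 23.35
position: [0.5216, -0.2998, 0.0904]
tool_rot: [-3.141, -0.0, 1.907]
force: [0.2, 0.5, -4.1]
grip_width: 0.0631
finger_force: 57.2
```

Request:
move_arm(
  plan=[
    [[0, 0, 0.06, 0, 0, 0, 0.2], [0, 0, 0.06, 0, 0, 0, 0.2], [0, 0, 0.05, 0, 0, 0, 0.2], [0, 0, 0.03, 0, 0, 0, 0.2], [0, 0, 0, 0, 0, 0, 0.2], [0, 0, 0, 0, 0, 0, 0.2], [0, 0, 0, 0, 0, 0, 0.2], [0, 0, 0, 0, 0, 0, 0.2], [0, 0, 0, 0, 0, 0, 0.2], [0, 0, 0, 0, 0, 0, 0.2]],
  ],
)

```text
clock: 24.35
position: [0.5217, -0.2999, 0.0867]
tool_rot: [-3.142, 0.0, 1.907]
force: [-0.5, 0.4, -4.2]
grip_width: 0.0632
finger_force: 57.2
```

Request:
move_arm(
  plan=[
    [[0, 0, 0, 0, 0, 0, 0.5], [0, 0, 0, 0, 0, 0, 0.7], [0, 0, 0, 0, 0, 0, 0.9], [0, 0, 0, 0, 0, 0, 1], [0, 0, 0, 0, 0, 0, 1], [0, 0, 0, 0, 0, 0, 1], [0, 0, 0, 0, 0, 0, 1], [0, 0, -0.3, 0, 0, 0, 1], [0, 0, -0.5, 0, 0, 0, 1], [0, 0, -0.7, 0, 0, 0, 1]],
  ],
)

```text
clock: 25.35
position: [0.5216, -0.2997, 0.1175]
tool_rot: [-3.141, -0.0, 1.907]
force: [-0.8, 0.7, -0.2]
grip_width: 0.0853
finger_force: 0.0
```

Request:
move_arm(
  plan=[
    [[0, 0, -1, 0, 0, 0, 1], [0, 0, -1, 0, 0, 0, 1], [0, 0, -1, 0, 0, 0, 1], [0, 0, -1, 0, 0, 0, 1], [0, 0, -1, 0, 0, 0, 0.2], [0, 0, 0, 0, 0, -1, 0.2], [0, 0, 0, 0, 0, -1, 0.2], [0, 0, 0, 0, 0, -1, 0.2], [0, 0, 0, 0, 0, -1, 0.2], [0, 0, 0, 0, 0, -1, 0.2]],
  ],
)

```text
clock: 26.35
position: [0.5217, -0.2999, 0.2181]
tool_rot: [-3.142, 0.001, 2.435]
force: [0.5, 0.3, 0.0]
grip_width: 0.0512
finger_force: 0.0
```

Request:
move_arm(
  plan=[
    [[0, 0, 0, 0, 0, -1, 0.2], [0, 0, 0, 0, 0, -1, 0.2], [0, 0, 0, 0, 0, -1, 0.2], [0, 0, 0, 0, 0, -1, 0.2], [0, 0, 0, 0, 0, -1, 0.2], [0, 0, 0, 0, 0, -1, 0.2], [0, 0, 0, 0, 0, -1, 0.2], [0, 0, 0, 0, 0, -1, 0.2], [0, 0, 0, 0, 0, -0.97, 0.2], [0, 0, 0, 0, 0, 0, 0.2]],
  ],
)

```text
clock: 27.35
position: [0.5217, -0.3001, 0.2177]
tool_rot: [-3.141, 0.0, -2.911]
force: [-0.5, -0.5, -0.4]
grip_width: 0.0512
finger_force: 0.0
```

```bash
python3 - <<'E'
from h import *
g=grab_frame('side')
b=g['color'][90:200,270:380,::-1]
cv2.imwrite('pics/d6.png',cv2.resize(cv2.convertScaleAbs(b,alpha=1.5),None,fx=5,fy=5,interpolation=cv2.INTER_CUBIC))
o=observe(); yaw=o['tool_rot'][2]; d=np.array([.4986,-.2338])-o['position'][:2]
print(o['position'],yaw,o['qpos'],'shares',d@[np.cos(yaw),np.sin(yaw)]/.02,d@[np.sin(yaw),-np.cos(yaw)]/.02)
E
```

```text
[ 0.52162576 -0.30005214  0.21754801] -2.915349047997413 [ 0.98599295  0.62433743 -0.85125325  1.64880963  0.5143448   1.10658146
  1.78854777] shares 0.37886976171235254 3.4864432272575767
```

View pics/d6.png

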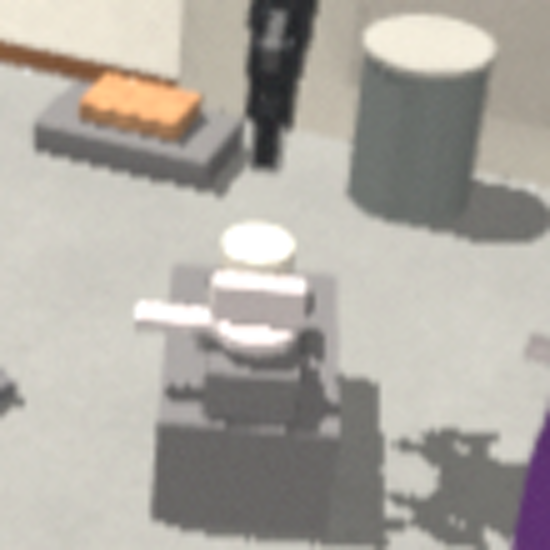

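The cartridge has left the gripper and is hidden behind the knob bar, as it should be when seated. The arm still points at +x at about (175,315). I'll go to the knob and grip its bar.

Request:
move_arm(
  plan=[
    [[0.1, 0.88, 0, 0, 0, 0, 0.2], [0.1, 0.87, 0, 0, 0, 0, 0.2], [0.1, 0.87, 0, 0, 0, 0, 0.2], [0.08, 0.87, 0, 0, 0, 0, 0.2], [0, 0, 0.8, 0, 0, 0, 0.2], [0, 0, 0.8, 0, 0, 0, 0.2], [0, 0, 0.8, 0, 0, 0, 0.2], [0, 0, 0.7, 0, 0, 0, 0.2], [0, 0, 0.4, 0, 0, 0, 0.2], [0, 0, 0.3, 0, 0, 0, 0.2]],
  ],
)

```text
clock: 28.4
position: [0.4984, -0.2336, 0.1396]
tool_rot: [3.141, -0.001, -2.913]
force: [0.8, 0.2, 0.4]
grip_width: 0.0511
finger_force: 0.0
```

Request:
move_arm(
  plan=[
    [[0, 0, 0, 0, 0, 0, 0], [0, 0, 0, 0, 0, 0, -0.3], [0, 0, 0, 0, 0, 0, -0.6], [0, 0, 0, 0, 0, 0, -0.9], [0, 0, 0, 0, 0, 0, -0.9], [0, 0, 0, 0, 0, 0, -0.9], [0, 0, 0, 0, 0, 0, -0.9], [0, 0, 0, 0, 0, 0, -0.9], [0, 0, 0, 0, 0, 0, -0.9], [0, 0, 0, 0, 0, 0, -0.9]],
  ],
)

```text
clock: 29.4
position: [0.4986, -0.2356, 0.1414]
tool_rot: [-3.139, 0.0, -2.915]
force: [0.6, -10.1, 1.3]
grip_width: 0.0152
finger_force: 50.6
```

Gripped. There's a 10 N side load, so I'll ease the tool 2.5 mm sideways, then push in.

Request:
move_arm(
  plan=[
    [[0.03, -0.13, 0, 0, 0, 0, -0.9], [0, 0, 0, 0, 0, 0, -0.9], [0, 0, 0.1, 0, 0, 0, -0.9], [0, 0, 0.1, 0, 0, 0, -0.9], [0, 0, 0.1, 0, 0, 0, -0.9], [0, 0, 0.1, 0, 0, 0, -0.9], [0, 0, 0.1, 0, 0, 0, -0.9], [0, 0, 0, 0, 0, 0, -0.9], [0, 0, 0, 0, 0, 0, -0.9], [0, 0, 0, 0, 0, 0, -0.9]],
  ],
)

```text
clock: 30.4
position: [0.4988, -0.2362, 0.1314]
tool_rot: [-3.141, 0.0, -2.913]
force: [-4.3, 4.0, 18.9]
grip_width: 0.0151
finger_force: 53.5
```

The knob is pressed in. I'll ease the press by 1.5 mm and turn clockwise.

Request:
move_arm(
  plan=[
    [[0, 0, -0.05, 0, 0, 0.5, -0.9], [0, 0, 0, 0, 0, 0.6, -0.9], [0, 0, 0, 0, 0, 0.6, -0.9], [0, 0, 0, 0, 0, 0.6, -0.9], [0, 0, 0, 0, 0, 0.6, -0.9], [0, 0, 0, 0, 0, 0.6, -0.9], [0, 0, 0, 0, 0, 0.6, -0.9], [0, 0, 0, 0, 0, 0.6, -0.9], [0, 0, 0, 0, 0, 0, -0.9], [0, 0, 0, 0, 0, 0, -0.9]],
  ],
)

```text
clock: 31.4
position: [0.4988, -0.2359, 0.1318]
tool_rot: [3.141, 0.0, 2.878]
force: [-0.1, 3.2, 6.6]
grip_width: 0.0151
finger_force: 51.8
```

```bash
python3 -c "
from h import *
o=observe();print(o['moment'],o['force'],o['tool_rot'],o['qpos'],o['position'])"
```

```text
[ 1.06533976  0.02595637 -0.05693967] [-0.12915615  3.23863217  6.62060396] [3.14144410e+00 4.92521882e-04 2.87825411e+00] [ 0.82487751  0.61988605 -0.68911705  1.85800715  0.51448769  0.84869002
  1.18427058] [ 0.4987912  -0.23593093  0.13183143]
```

Low load and turning freely. I'll do another 54°.

Request:
move_arm(
  plan=[
    [[0, 0, 0, 0, 0, 0.7, -0.9], [0, 0, 0, 0, 0, 0.7, -0.9], [0, 0, 0, 0, 0, 0.7, -0.9], [0, 0, 0, 0, 0, 0.7, -0.9], [0, 0, 0, 0, 0, 0.7, -0.9], [0, 0, 0, 0, 0, 0.7, -0.9], [0, 0, 0, 0, 0, 0.7, -0.9], [0, 0, 0, 0, 0, 0.7, -0.9], [0, 0, 0, 0, 0, 0, -0.9], [0, 0, 0, 0, 0, 0, -0.9]],
  ],
)

```text
clock: 32.4
position: [0.499, -0.2357, 0.1319]
tool_rot: [3.141, 0.0, 2.292]
force: [0.3, 6.0, 6.3]
grip_width: 0.0152
finger_force: 51.8
```

Request:
move_arm(
  plan=[
    [[0, 0, 0, 0, 0, 0.7, -0.9], [0, 0, 0, 0, 0, 0.7, -0.9], [0, 0, 0, 0, 0, 0.7, -0.9], [0, 0, 0, 0, 0, 0.7, -0.9], [0, 0, 0, 0, 0, 0.6, -0.9], [0, 0, 0, 0, 0, 0, -0.9], [0, 0, 0, 0, 0, 0, -0.9], [0, 0, 0, 0, 0, 0, -0.9], [0, 0, 0, 0, 0, 0, -0.9], [0, 0, 0, 0, 0, 0, -0.9]],
  ],
)

```text
clock: 33.4
position: [0.4991, -0.2357, 0.1319]
tool_rot: [3.14, 0.0, 1.936]
force: [1.8, 6.2, 6.7]
grip_width: 0.015
finger_force: 51.8
```

```bash
python3 -c "
from h import *
o=observe();print(o['moment'],o['force'],o['tool_rot'],o['qpos'],o['position'])"
```

```text
[ 1.41387641 -0.42319038 -0.06942682] [1.81463717 6.156993   6.69771066] [3.14041480e+00 1.64679095e-04 1.93610287e+00] [ 0.66332124  0.56876591 -0.45412101  1.8660694   0.34083311  0.78263442
  0.39229864] [ 0.49914149 -0.23574131  0.13193371]
```

Request:
move_arm(
  plan=[
    [[0, 0, 0, 0, 0, 0, -0.5], [0, 0, 0, 0, 0, 0, -0.2], [0, 0, 0, 0, 0, 0, 0.2], [0, 0, 0, 0, 0, 0, 0.2], [0, 0, 0, 0, 0, 0, 0.2], [0, 0, -0.3, 0, 0, 0, 0.2], [0, 0, -0.5, 0, 0, 0, 0.2], [0, 0, -1, 0, 0, 0, 0.2], [0, 0, -1, 0, 0, 0, 0.2], [0, 0, -1, 0, 0, 0, 0.2]],
  ],
)

```text
clock: 34.4
position: [0.4986, -0.2362, 0.2094]
tool_rot: [3.141, 0.0, 1.936]
force: [0.6, 0.7, 0.5]
grip_width: 0.0511
finger_force: 0.0
```

Request:
move_arm(
  plan=[
    [[0, 0, -1, 0, 0, 0, 0.2], [1, 0, -0.5, 0, 0, 0, 0.2], [1, 0, 0, 0, 0, 0, 0.2], [1, 0, 0, 0, 0, 0, 0.2], [1, 0, 0, 0, 0, 0, 0.2], [1, 0, 0, 0, 0, 0, 0.2], [1, 0, 0, 0, 0, 0, 0.2], [1, 0, 0, 0, 0, 0, 0.2], [1, 0, 0, 0, 0, 0, 0.2], [1, 0, 0, 0, 0, 0, 0.2]],
  ],
)

```text
clock: 35.4
position: [0.434, -0.0673, 0.2385]
tool_rot: [3.141, 0.001, 1.936]
force: [-0.4, 0.5, 0.3]
grip_width: 0.0511
finger_force: 0.0
```

Request:
move_arm(
  plan=[
    [[1, 0, 0, 0, 0, 0, 0.2], [1, 0, 0, 0, 0, 0, 0.2], [1, 0, 0, 0, 0, 0, 0.2], [1, 0, 0, 0, 0, 0, 0.2], [1, 0, 0, 0, 0, 0, 0.2], [1, 0, 0, 0, 0, 0, 0.2], [0, 0, 0, 0, 0, 0, 0.2], [0, 0, 0, 0, 0, 0, 0.2], [0, 0, 0, 0, 0, 0, 0.2], [0, 0, 0, 0, 0, 0, 0.2]],
  ],
)

```text
clock: 36.4
position: [0.3916, 0.0435, 0.2378]
tool_rot: [3.142, 0.0, 1.935]
force: [0.5, -0.5, -0.5]
grip_width: 0.0513
finger_force: 0.0
```

```bash
python3 - <<'E'
from fit import *
import pickle
np.set_printoptions(precision=1,suppress=True)
t=grab_frame('top'); g=grab_frame('side'); pickle.dump((t,g),open('end.pkl','wb'))
th=.337; M=np.array([[np.cos(th),-np.sin(th)],[np.sin(th),np.cos(th)]]); c=np.array([.5218,-.3])
W=lambda x,y,z:[*(c+M@[x,y]),z]
# bright arm angle in top view: sample a ring about the knob axis at r=50 and 65 mm, z=.129
for r in(.045,.055,.065):
    a=np.arange(-.4,2.2,.1); p=proj(t,[W(r*np.cos(k),.07-r*np.sin(k),.129) for k in a])
    print(r,[(round(float(k),1),int(t['color'][int(round(v)),int(round(u))].min())) for k,(u,v) in zip(a,p) if t['color'][int(round(v)),int(round(u))].min()>110])
# side view: disc/bar: bar top mid row
v=g['color'].min(2); n=pickle.load(open('side0.pkl','rb'))['color'].min(2)
# cart top colour at its corners in top view at z=.115
for x in(-.025,.025):
    u,w=proj(t,[W(x,-.014,.115)])[0]; print(x,u,w,t['color'][int(round(w)),int(round(u))])
print(observe()['position'],observe()['finger_force'])
E
```

```text
0.045 [(1.4, 137), (1.5, 156), (1.6, 156), (1.7, 127)]
0.055 [(1.1, 115), (1.2, 117), (1.3, 120), (1.4, 148), (1.5, 157), (1.6, 154), (1.7, 111), (1.9, 117)]
0.065 [(1.1, 112), (1.2, 120), (1.3, 119), (1.4, 128), (1.5, 156), (1.6, 152), (1.8, 116), (1.9, 120), (2.0, 121)]
-0.025 398.9832485615609 212.87830789463035 [131 126 112]
0.025 392.4486866163408 193.97521288823364 [136 132 120]
[0.4 0.  0.2] 0.0
```

The arm lies over the cartridge at about 1.55 rad, and the tan cartridge top shows on both sides of it in the slot. I'll hand it in.

```bash
python3 -c "
from h import *
print(job_done())"
```

```text
the job is handed in; nothing more can be done
None
```

I handed the job in at about 36 s: the cartridge was stood down on the base, regrasped and lowered into the grey trap's slot, and the knob was pushed in and turned to about 1.55 rad over it. `job_done` returned no verdict; I judged seating from tool height and the final top image, and did not measure the knob's final depth after release.

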